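Offer a chocolate on the tasting tray

TASK

Put the round chocolate from its white stand into the ring-shaped pocket of the wooden tasting tray, then lift the tray by its upright grip and carry it, without tipping the loose chocolate out, until the chocolate is above the middle of the blue saucer. Finish while holding the tray there, level and still, with its underside about 12 cm above the worktable, so that a guest can take the chocolate; do not put the tray down or let go, and leave the spice jar, tin and dropper bottle where they stand.

Things in the scene. Friction and masses are not known exactly. Their poses are not given: they have to be found in the camera images.
- tray: Loose wooden tray, 0.28 kg: board 196 (x) x 96 (y) x 8 mm. Origin: centre of its underside; x points from the grip to the pocket, z up. Dark upright grip plate in the middle, 12 mm thick along x (close across this), 44 mm wide along y, top at z = 75 mm. Pocket ring at x = +66 mm. Fixed steel toothpick cup, 32 mm wide, at x = -66 mm, 30 mm high, picks to 42 mm.
- pocket (a point): Centre of the pocket's flat floor, 66 mm from the tray's origin along its x and 8 mm above its underside; axes as the tray's. The ring round it: inner diameter 34, outer 42, height 3 mm. The chocolate can roll about 6 mm either way in it; it rolls out over the ring if the tray tips some 30 degrees, or less if it is jerked.
- grip (a point): Place to hold the tray: middle of the upright grip, 52 mm above the tray's underside, 23 mm below the grip's top. Axes are the tray's: the 12 mm thickness lies along x.
- chocolate_center (a point): Centre of the loose round chocolate: a hard dark brown ball, 40 mm in diameter, 35 g, with three thin cream stripes. It starts on the stand with its centre about 35 mm above the table; in the pocket its centre is 20 mm above the pocket's floor.
- stand: Small white egg-cup-like stand that holds the chocolate at the start; fixed to the table. 22 mm high, 36 mm across at the mouth (narrower than the chocolate), 48 mm at the foot. Origin: centre of its underside. Behind stands a microwave 320 mm high: front at x = 0.55 m from y = -0.04 to 0.49, upright door handle to x = 0.52 at y = 0.07; keep the gripper clear.
- blue_saucer: Blue saucer, 110 mm across, 12 mm high, fixed to the table: the place over which the chocolate is to be held. Origin: centre of its underside. It and the white saucer change places from run to run.
- white_saucer: White saucer of the same shape, fixed to the table; not the place.
- spice_jar: Bystander: glass spice jar with a red cap, 45 mm across, 106 mm high. Origin: centre of its underside.
- tin: Bystander: green and silver tin, 75 mm across, 58 mm high. Origin: centre of its underside.
- dropper_bottle: Bystander: small brown dropper bottle with a black top, 33 mm across, 102 mm high. Origin: centre of its underside.
Not all that is in view belongs to the job. There is more than one size of the white_saucer; the job needs the larger.

How it is judged:
On the way, in this order (a step that is already met when the one before it is completed fails the run):
1. the chocolate lies in the tray's pocket, let go, the tray standing on the table (horizontal distance between chocolate_center and pocket below 0.012 m and z of chocolate_center in the frame of pocket between 0.016 and 0.024 m and contact force between the fingers and chocolate below 0.05 N and height (world z) of tray below 0.015 m and angle between tray's own z axis and vertical below 0.1 rad), for 0.2 s.
2. the tray is lifted at least 5 cm with the chocolate in its pocket (horizontal distance between chocolate_center and pocket below 0.012 m and z of chocolate_center in the frame of pocket between 0.016 and 0.024 m and height (world z) of tray above 0.05 m and contact force between the fingers and tray above 1 N), for 0.2 s.
At the end, for the whole second after the job is handed in: The gripper holds the tray and nothing else carries it: its underside is 8 to 17 cm above the table, level within 8 degrees and still; the chocolate lies free in the pocket (its centre within 12 mm of the pocket's centre seen from above) and within 40 mm horizontally of the blue saucer's centre (horizontal distance between chocolate_center and pocket below 0.012 m and z of chocolate_center in the frame of pocket between 0.016 and 0.024 m and horizontal distance between chocolate_center and blue_saucer below 0.04 m and height (world z) of tray between 0.08 and 0.17 m and angle between tray's own z axis and vertical below 0.14 rad and linear speed of tray below 0.03 m/s and linear speed of chocolate below 0.06 m/s and contact force between the fingers and tray above 1 N and contact force between the fingers and chocolate below 0.05 N and contact force between tray and blue_saucer below 0.05 N and contact force between tray and white_saucer below 0.05 N and contact force between tray and stand below 0.05 N and contact force between tray and spice_jar below 0.05 N and contact force between tray and tin below 0.05 N and contact force between tray and dropper_bottle below 0.05 N); the arm keeps its last pose, push and grip.
It fails at once if the chocolate is out of its pocket while the tray is off the table (height (world z) of tray above 0.03 m and distance between chocolate_center and pocket above 0.035 m).
It fails at once if the chocolate falls onto the table (height (world z) of chocolate_center below 0.0235 m).
It fails at once if the spice jar, tin or dropper bottle is moved more than 3 cm (distance of any of spice_jar, tin, dropper_bottle from where it was at the start of the episode above 0.03 m).
It also fails if it takes over 69 s, if anything falls off the work surface, if the arm or the gripper's body presses on something with over 40 N, if the wrist force passes 120 N, or if a joint passes its speed limit or range.

ROBOT

A 6-joint arm with a two-finger parallel gripper is mounted at the origin on a cart in front of the work surface, level with it; the furniture and walls round the work are solid. World frame = base frame: x ahead of the robot, y to its left, z up, the work surface at z = 0. Lengths are in m, angles in rad, forces in N, time in s.
With the tool pointing down it reaches from about 0.35 to 0.85 m from the base axis. Payload 8.1 kg.
Tool frame: the origin (TCP) lies at the very end of the fingers, on their centre line; the grasp point (between the pads) lies 19 mm behind it; z points along the fingers, y is the line along which they close (so a half turn about z gives the same grasp; the last joint's range is limited). The gripper opens to 93 mm and grips with 3 to 60 N. Pads are 15 mm wide; open, the fingers measure 128 mm over their backs; the gripper's body (75 mm by 188 mm) begins 65 mm behind the grasp point.
Start: joints at [-1.386, 0.13, 1.488, -0, 1.523, -0.085], TCP at [0.16, -0.578, 0.219] pointing down, gripper open.
Joint ranges: [-2.96, 2.96], [-0.89, 2.26], [0.02, 2.5], [-1.34, 4.48], [0, 2.73], [-2.66, 2.66]. Speed limits (rad/s): [2.39, 2.39, 2.79, 3.14, 3.14, 3.14].

INTERFACE

Orientations are given as a rotation vector (axis times angle).
In Python, from plant import robot gives the robot as it stands.
- The arm moves only by the tool play_rows, never from a script. Its argument "deltas" is one flat list of numbers, 5 for each row, row after row: the shift along the tool's x, y, z in mm, then the turn about the tool's z in degrees, then the finger opening in mm, from 0 to 93. A call has 1 to 10 rows; each row shifts and turns the commanded pose from where the row before left it, along the tool's axes as they then stand; what a row does not reach is not made up. A row lasts 1/12 s, in which the tool goes at most 41.7 mm and 7.16 degrees, less where a joint would pass 70% of its speed; a pose out of reach is approached as far as the arm can. A call with a gripper value outside its range is refused whole. The fingers move at their own pace and stop on an object; "newtons" is the grip in N (left out, the last holds). Time passes only in rows, so rows that do not move let the fingers close. It gives the time, the measured TCP pose, the force, the opening and the grip force at its end, in the units of the state.
- robot.read_state(): the state, without advancing time (a new reading comes with each control period).
- robot.read_camera(name): name is "scene" or "top" or "wrist"; returns a dict with "pixels" (400x640x3 uint8, blue, green, red), "mtx" (3x3 intrinsics, pixels), "eye" and "rotation" of the camera in the world. Camera axes: x right, y up, looking along -z (the intrinsics and any distortion apply to the point x, -y, -z); pixel columns grow to the right and rows downward; lengths in m; the calibration is good to about 2 mm. A picture is of the moment at which its call begins. There is no depth.
- robot.close_job(): hands the job in; it is judged then, once.
The state is a dict: "t": time; "q": joint angles; "dq": joint speeds; "joint_torque": joint torques, N m; "tool_pos": TCP position; "orientation": TCP orientation; "force": force on the tool from outside, world axes, zero at the start; "wrist_torque": the same for the moment, N m; "opening": finger opening in m; "gripper_force": force on a finger pad.
Only numpy, scipy, OpenCV 4.12 (cv2) and the standard library are available. Lean on these libraries where they do the work, as an engineer would, in place of code of your own. Each camera call takes 0.05 s, during which the arm holds its last target. There are 200 camera calls.

## Working session

There is one attempt and no reset: what is moved stays moved. The work goes in short steps, Python scripts to look and compute and a tool call to move; the robot and the scene stay as the last step left them, time stands still between calls to the robot, and variables do not carry over. Pictures are saved under pics/ and viewed, at most 10 in all, crops included, and the job is handed in when it is done.

Besides the shell and the picture viewer there is one more tool, called after "Request:" as name(argument=value, ...) on one line, values as JSON. play_rows: Moves the arm, as the interface text tells. Its arguments: {"type":"object","properties":{"deltas":{"type":"array"},"newtons":{"type":"number"}},"required":["deltas"]}

```bash
ls; mkdir -p pics; python3 - <<'E'
from plant import robot
import cv2,pickle
s=robot.read_state();print(s)
d={}
for n in("scene","top"):
    c=robot.read_camera(n);d[n]=c;cv2.imwrite(f"pics/{n}0.png",c["pixels"]);print(n,c["mtx"],c["eye"],c["rotation"],[k for k in c])
pickle.dump(d,open("d0.pkl","wb"))
E
```

```text
pics
{'t': 0.0, 'q': array([-1.38641531e+00,  1.31133386e-01,  1.48925672e+00, -2.32930815e-05,
        1.52297085e+00, -8.53909374e-02]), 'dq': array([ 1.64636492e-03,  1.29001724e-03, -5.38579385e-04, -6.57868428e-05,
       -6.62799146e-04, -4.50210005e-04]), 'joint_torque': array([ 1.70545940e-03, -5.59827840e+01, -4.91761672e+01,  7.72053329e-02,
        3.49314837e-02, -1.42432259e-04]), 'tool_pos': array([ 0.15982423, -0.57775222,  0.21761641]), 'orientation': array([-3.11130734e+00, -4.22237383e-01,  1.73825945e-04]), 'force': array([0.33399446, 0.67895195, 0.02709861]), 'wrist_torque': array([-0.00596768, -0.03536477, -0.01230656]), 'gripper_force': 0.0, 'opening': 0.09278239849351835}
scene [[371.64738892   0.         322.26671404]
 [  0.         371.64738892 201.06092241]
 [  0.           0.           1.        ]] [0.16526939 0.842258   0.6186414 ] [ 0.3372371  -1.36329785 -2.37211377] ['pixels', 'mtx', 'eye', 'rotation']
top [[501.96457552   0.         327.37857601]
 [  0.         501.96457552 200.39004324]
 [  0.           0.           1.        ]] [0.38075212 0.02925662 1.52146686] [ 0.10163229 -0.12947    -1.58429194] ['pixels', 'mtx', 'eye', 'rotation']
```

View pics/top0.png

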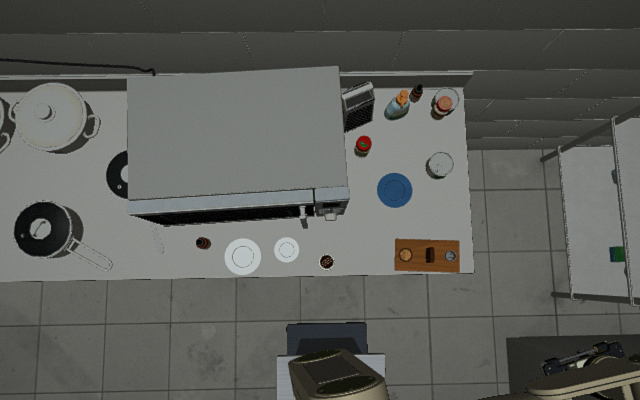

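View pics/scene0.png

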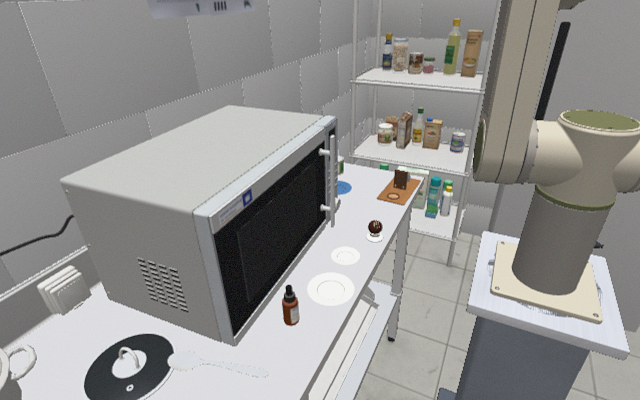

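The top view shows the chocolate on its stand at (326,262), the tray at (427,255) with its pocket at (405,255) and cup at (450,256), and the blue saucer at (395,190). It also shows the jar at (363,145), tin at (440,165) and dropper bottle at (203,243). Possible mix-ups: 
- **Chocolate:** the tray's pocket ring at (405,255) and the dropper cap at (203,243). I choose the ball at (326,262).
- **Blue saucer:** the white saucers at (242,257) and (287,250). I choose the blue one at (395,190).

```bash
cat > h.py <<'E'
import numpy as np,cv2
from scipy.spatial.transform import Rotation as R
def ray(c,u,v):
    K=c["mtx"];d=np.array([(u-K[0,2])/K[0,0],-(v-K[1,2])/K[1,1],-1.])
    return np.array(c["eye"]),R.from_rotvec(np.array(c["rotation"]).ravel()).apply(d)
def at(c,u,v,z):
    e,d=ray(c,u,v);return e+d*(z-e[2])/d[2]
def proj(c,p):
    q=R.from_rotvec(np.array(c["rotation"]).ravel()).inv().apply(np.array(p)-c["eye"]);K=c["mtx"]
    return np.array([K[0,2]+K[0,0]*q[0]/-q[2],K[1,2]-K[1,1]*q[1]/-q[2]])
E
python3 - <<'E'
import pickle,cv2,numpy as np
from h import *
d=pickle.load(open("d0.pkl","rb"));c=d["top"]
im=c["pixels"];h=cv2.cvtColor(im,cv2.COLOR_BGR2HSV)
def blob(m,x0,y0,x1,y1,z,n):
    mm=np.zeros(m.shape,np.uint8);mm[y0:y1,x0:x1]=m[y0:y1,x0:x1]
    k=max(cv2.findContours(mm,0,2)[0],key=cv2.contourArea);(u,v),wh,a=cv2.minAreaRect(k)
    print(n,(u,v),wh,a,at(c,u,v,z).round(4))
    return cv2.boxPoints(((u,v),wh,a))
blob(((h[...,0]>95)&(h[...,0]<125)&(h[...,1]>120)).astype(np.uint8),370,165,420,215,.012,"blue")
b=blob(((h[...,1]>70)).astype(np.uint8),385,230,470,280,.008,"tray")
print([at(c,u,v,.008).round(4)[:2] for u,v in b])
blob((h[...,2]<110).astype(np.uint8),315,250,337,275,.035,"choc")
for n,u,v,z in(("jar",363,145,.1),("tin",440,165,.058),("dropper",203,243,.1),("pocket",405,255,.01),("grip",430,254,.07)):print(n,at(c,u,v,z).round(3))
s=d["scene"];print([proj(s,at(c,326,262,.035))])
a=cv2.resize(im[225:285,310:470],None,fx=4,fy=4,interpolation=cv2.INTER_CUBIC)
b=cv2.resize(s["pixels"][170:250,330:430],None,fx=3.5,fy=3.5,interpolation=cv2.INTER_CUBIC)
b=cv2.copyMakeBorder(b,0,0,0,640-b.shape[1],0)
cv2.imwrite("pics/crop0.png",np.vstack([a,b]))
E
```

```text
blue (394.0, 189.5) (33.0, 34.0) 90.0 [ 0.6343 -0.2037  0.012 ]
tray (426.9940185546875, 255.19677734375) (64.93988037109375, 31.955028533935547) 1.7357046604156494 [ 0.433  -0.2964  0.008 ]
[array([ 0.3901, -0.1954]), array([ 0.4856, -0.2019]), array([ 0.4764, -0.3985]), array([ 0.3808, -0.3902])]
choc (326.5000305175781, 261.5000305175781) (12.969193458557129, 12.969193458557129) 26.56505012512207 [0.4188 0.0068 0.035 ]
jar [ 0.752 -0.105  0.1  ]
tin [ 0.699 -0.337  0.058]
dropper [0.475 0.355 0.1  ]
pocket [ 0.435 -0.23   0.01 ]
grip [ 0.434 -0.292  0.07 ]
[array([376.2427992 , 227.40418798])]
```

View pics/crop0.png

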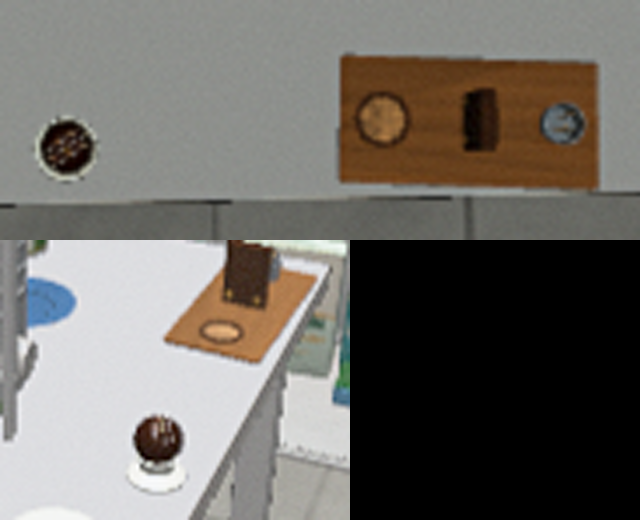

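The close crop confirms the choices: striped ball on the white stand, and the tray with its pocket ring on the +y side, its grip in the middle and its cup on the -y side. The ball's 3D position also projects to the right pixel in the scene view, (376,227) predicted against (375,227) seen. The tray measures 196x96 mm with its x axis at a yaw of 87.3°.

```bash
cat >> h.py <<'E'
def plan(target,yaw,n,op):
    "rows to the TCP target with tool y at azimuth yaw (deg), tool down"
    from plant import robot
    s=robot.read_state();p=np.array(s["tool_pos"]);M=R.from_rotvec(s["orientation"]).as_matrix()
    a=np.degrees(np.arctan2(M[1,1],M[0,1]));dy=(yaw-a+180)%360-180
    print("pos",p.round(4),"yaw",round(a,2),"tilt",round(np.degrees(np.arccos(-M[2,2])),2),"q",np.round(s["q"],2),"t",s["t"],"op",s["opening"],"F",s["force"].round(1),"gf",s["gripper_force"])
    t=np.array(target);Rn=R.from_matrix(M)
    for i in range(n):
        d=np.round(Rn.inv().apply((t-p)/(n-i))*1000,1 if n<6 else 0);w=round(-dy/n,1)
        print([float(x) for x in d]+[w,op],end=", ");p=p+Rn.apply(d/1000);Rn=Rn*R.from_euler("z",w,degrees=True)
        if i%10==9:print()
    print("\nend",p.round(4))
E
python3 -c "
from h import *
plan([.419,.007,.14],-2.7,20,80)"
```

```text
pos [ 0.1599 -0.5778  0.2177] yaw -74.54 tilt 0.09 q [-1.39  0.13  1.49  0.    1.52 -0.09] t 0.1 op 0.09291872989157487 F [ 0.1  0.2 -1.2] gf 0.0
[20.0, -25.0, 4.0, np.float64(-3.6), 80], [22.0, -23.0, 4.0, np.float64(-3.6), 80], [23.0, -22.0, 4.0, np.float64(-3.6), 80], [25.0, -20.0, 4.0, np.float64(-3.6), 80], [26.0, -19.0, 4.0, np.float64(-3.6), 80], [27.0, -17.0, 4.0, np.float64(-3.6), 80], [28.0, -16.0, 4.0, np.float64(-3.6), 80], [29.0, -14.0, 4.0, np.float64(-3.6), 80], [30.0, -12.0, 4.0, np.float64(-3.6), 80], [30.0, -10.0, 4.0, np.float64(-3.6), 80], 
[31.0, -8.0, 4.0, np.float64(-3.6), 80], [31.0, -6.0, 4.0, np.float64(-3.6), 80], [32.0, -4.0, 4.0, np.float64(-3.6), 80], [32.0, -2.0, 4.0, np.float64(-3.6), 80], [32.0, -0.0, 4.0, np.float64(-3.6), 80], [32.0, 2.0, 4.0, np.float64(-3.6), 80], [32.0, 4.0, 4.0, np.float64(-3.6), 80], [31.0, 6.0, 4.0, np.float64(-3.6), 80], [31.0, 7.0, 3.0, np.float64(-3.6), 80], [30.0, 9.0, 4.0, np.float64(-3.6), 80], 

end [0.4186 0.0066 0.1396]
```

Request:
play_rows(deltas=[20,-25,4,-3.6,80,22,-23,4,-3.6,80,23,-22,4,-3.6,80,25,-20,4,-3.6,80,26,-19,4,-3.6,80,27,-17,4,-3.6,80,28,-16,4,-3.6,80,29,-14,4,-3.6,80,30,-12,4,-3.6,80,30,-10,4,-3.6,80], newtons=10)

```text
t: 0.93
tool_pos: [0.2899, -0.284, 0.178]
orientation: [-2.828, -1.368, 0.0]
force: [0.5, -0.3, -0.4]
opening: 0.0804
gripper_force: 0.0
```

Request:
play_rows(deltas=[31,-8,4,-3.6,80,31,-6,4,-3.6,80,32,-4,4,-3.6,80,32,-2,4,-3.6,80,32,0,4,-3.6,80,32,2,4,-3.6,80,32,4,4,-3.6,80,31,6,4,-3.6,80,31,7,3,-3.6,80,30,9,4,-3.6,80])

```text
t: 1.77
tool_pos: [0.4189, 0.0077, 0.1394]
orientation: [2.266, 2.175, 0.0]
force: [-0.3, 0.2, -0.7]
opening: 0.0797
gripper_force: 0.0
```

Request:
play_rows(deltas=[0,0,0,0,80,0,0,0,0,80,0,0,0,0,80])

```text
t: 2.02
tool_pos: [0.4183, 0.0059, 0.1393]
orientation: [-2.27, -2.172, 0.001]
force: [0.2, -0.8, -0.6]
opening: 0.0801
gripper_force: 0.0
```

```bash
python3 - <<'E'
from h import *
from plant import robot
plan([.419,.007,.06],-2.7,5,80)
c=robot.read_camera("wrist");cv2.imwrite("pics/w1.png",c["pixels"]);print(c["mtx"][0],c["eye"],proj(c,[.419,.007,.035]),proj(c,[.433,-.296,.07]))
E
```

```text
pos [0.4183 0.0059 0.1393] yaw -2.53 tilt 0.06 q [-0.11 -0.33  2.07 -0.    1.41 -0.06] t 2.0167 op 0.08011196662784155 F [ 0.2 -0.8 -0.6] gf 0.0
[0.2, 0.2, 15.9, np.float64(0.0), 80], [0.2, 0.1, 15.9, np.float64(0.0), 80], [0.3, 0.2, 15.8, np.float64(0.0), 80], [0.2, 0.1, 15.9, np.float64(0.0), 80], [0.3, 0.2, 15.8, np.float64(0.0), 80], 
end [0.419 0.007 0.06 ]
[344.45310716   0.         321.80893277] [0.42190476 0.07403349 0.30505096] [322.63104    194.30416547] [352.41004095 520.18996521]
```

View pics/w1.png

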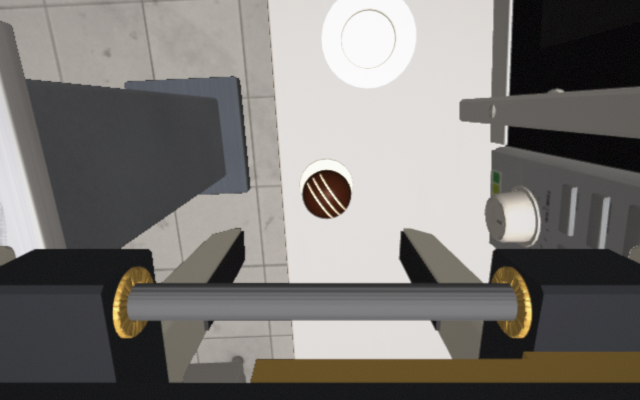

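The wrist view shows the striped ball at (326,194), between the open fingers and 4 px (about 3 mm) right of the prediction. I take x = 0.4205, with the microwave clear.

Request:
play_rows(deltas=[1,2,20,0.2,80,0,0,20,0,80,0,0,20,0,80,0,0,20,0,80,0,0,20,0,80,0,0,14,0,80,0,0,5,0,80,0,0,0,0,80,0,0,0,0,80])

```text
t: 2.82
tool_pos: [0.4209, 0.0062, 0.0212]
orientation: [2.275, 2.166, 0.0]
force: [0.4, 0.3, 0.2]
opening: 0.0802
gripper_force: 0.0
```

Request:
play_rows(deltas=[0,0,0,0,60,0,0,0,0,50,0,0,0,0,46,0,0,0,0,44,0,0,0,0,42,0,0,0,0,40,0,0,0,0,36,0,0,0,0,32,0,0,0,0,32,0,0,0,0,32], newtons=8)

```text
t: 3.65
tool_pos: [0.4214, 0.0069, 0.021]
orientation: [2.273, 2.167, 0.001]
force: [3.0, -0.1, 1.5]
opening: 0.0393
gripper_force: 8.0
```

```bash
python3 - <<'E'
from h import *
from plant import robot
plan([.4205,.007,.13],-2.7,5,32)
c=robot.read_camera("wrist");cv2.imwrite("pics/w2.png",c["pixels"])
E
```

```text
pos [0.4214 0.0069 0.021 ] yaw -2.74 tilt 0.07 q [-0.11 -0.17  2.16  0.    1.15 -0.06] t 3.65 op 0.03927723305858011 F [ 3.  -0.1  1.5] gf 8.000138998031616
[0.0, -0.1, -21.8, np.float64(-0.0), 32], [0.0, -0.2, -21.8, np.float64(-0.0), 32], [0.0, -0.1, -21.8, np.float64(-0.0), 32], [0.0, -0.2, -21.8, np.float64(-0.0), 32], [0.1, -0.1, -21.8, np.float64(-0.0), 32], 
end [0.4205 0.007  0.13  ]
```

View pics/w2.png

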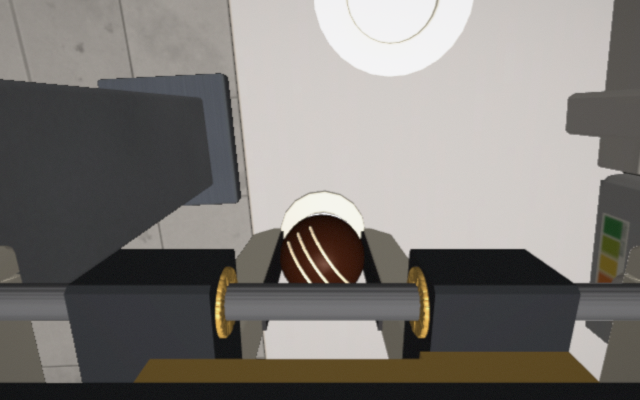

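The ball is held between the pads at (323,255), opening 39 mm. Lifting slowly.

Request:
play_rows(deltas=[0,0,-5,0,32,0,0,-10,0,32,0,0,-15,0,32,0,0,-20,0,32,0,0,-20,0,32,0,0,-20,0,32,0,0,-15,0,32,0,0,-5,0,32])

```text
t: 4.37
tool_pos: [0.4219, 0.0068, 0.1339]
orientation: [2.272, 2.166, 0.004]
force: [1.4, -1.1, -1.2]
opening: 0.0396
gripper_force: 8.0
```

```bash
python3 - <<'E'
from h import *
plan([.4365,-.2305,.13],-2.7,10,32)
E
```

```text
pos [0.4219 0.0068 0.1339] yaw -2.74 tilt 0.2 q [-0.11 -0.32  2.07 -0.    1.39 -0.06] t 4.3667 op 0.03962116132997181 F [ 1.4 -1.1 -1.2] gf 7.999959737062454
[-24.0, 3.0, 0.0, np.float64(-0.0), 32], [-24.0, 3.0, 0.0, np.float64(-0.0), 32], [-24.0, 2.0, 1.0, np.float64(-0.0), 32], [-23.0, 3.0, 0.0, np.float64(-0.0), 32], [-24.0, 2.0, 1.0, np.float64(-0.0), 32], [-23.0, 3.0, 0.0, np.float64(-0.0), 32], [-24.0, 2.0, 1.0, np.float64(-0.0), 32], [-23.0, 3.0, 0.0, np.float64(-0.0), 32], [-24.0, 2.0, 1.0, np.float64(-0.0), 32], [-23.0, 3.0, 0.0, np.float64(-0.0), 32], 

end [ 0.4366 -0.2302  0.13  ]
```

Request:
play_rows(deltas=[-15,1,0,0,32,-30,2,0,0,32,-35,2,0,0,32,-35,2,0,0,32,-35,2,0,0,32,-35,2,0,0,32,-35,2,0,0,32,-35,2,0,0,32,-30,1,0,0,32,-15,1,0,0,32])

```text
t: 5.2
tool_pos: [0.4223, -0.2963, 0.1301]
orientation: [-2.276, -2.165, 0.001]
force: [0.2, -0.1, -0.1]
opening: 0.0394
gripper_force: 8.0
```

Request:
play_rows(deltas=[0,0,0,0,32,0,0,0,0,32,0,0,0,0,32])

```text
t: 5.45
tool_pos: [0.4231, -0.2921, 0.1301]
orientation: [-2.272, -2.167, -0.001]
force: [-0.6, 0.3, -1.3]
opening: 0.0393
gripper_force: 8.0
```

```bash
python3 - <<'E'
from h import *
from plant import robot
plan([.4365,-.2305,.13],-2.7,3,32)
c=robot.read_camera("wrist");cv2.imwrite("pics/w3.png",c["pixels"]);print(c["eye"],c["rotation"],proj(c,[.4365,-.2305,.008]))
import pickle;pickle.dump(c,open("w3.pkl","wb"))
E
```

```text
pos [ 0.4231 -0.2921  0.1301] yaw -2.72 tilt 0.1 q [-0.7  -0.04  1.83  0.    1.36 -0.66] t 5.45 op 0.0393204105122617 F [-0.6  0.3 -1.3] gf 8.000046908855438
[20.7, 3.5, 0.1, np.float64(-0.0), 32], [20.7, 3.5, 0.0, np.float64(-0.0), 32], [20.8, 3.4, 0.1, np.float64(-0.0), 32], 
end [ 0.4365 -0.2305  0.13  ]
[ 0.42699032 -0.22425712  0.29597579] [-0.24729991  0.00798891 -0.0481941 ] [334.54047914 116.57000222]
```

View pics/w3.png

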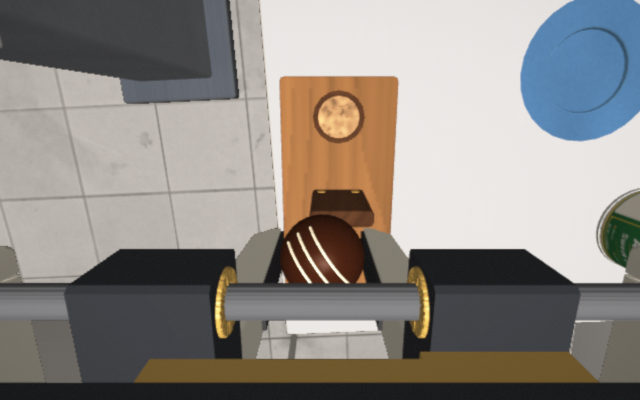

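The wrist view shows the pocket at (339,117), with 334.5 predicted: the same +3.5 mm x bias as at the ball, so the wrist camera is right. The grip is at (341,205) and the blue saucer at (583,69).

```bash
python3 - <<'E'
from h import *
import pickle
c=pickle.load(open("w3.pkl","rb"));im=c["pixels"];h=cv2.cvtColor(im,cv2.COLOR_BGR2HSV)
def fit(m,x0,y0,x1,y1,z,n):
    mm=np.zeros(m.shape,np.uint8);mm[y0:y1,x0:x1]=m[y0:y1,x0:x1]
    k=max(cv2.findContours(mm,0,2)[0],key=cv2.contourArea).reshape(-1,2)
    P=np.array([at(c,u,v,z)[:2] for u,v in k]).astype(np.float32)
    (x,y),r=cv2.minEnclosingCircle(P);print(n,x,y,2*r,"bbox",P.min(0),P.max(0));return P
fit((h[...,2]<120).astype(np.uint8),308,85,370,148,.011,"ring")
fit(((h[...,0]>95)&(h[...,0]<125)&(h[...,1]>100)).astype(np.uint8),500,0,640,150,.012,"blue")
m=((h[...,0]>5)&(h[...,0]<25)&(h[...,1]>90)).astype(np.uint8)
# board edges below the front
for r in(90,150,180):
    k=np.where(m[r,260:420])[0]+260;print(r,at(c,k[0],r,.008)[:2],at(c,k[-1],r,.008)[:2])
k=np.where(m[50:110,300])[0]+50;k2=np.where(m[50:110,380])[0]+50;print("end",at(c,300,k[0],.008),at(c,380,k2[0],.008))
# grip front-face top edge
print("grip top edge",at(c,313,191,.075),at(c,369,190,.075),at(c,315,224,.075),at(c,373,226,.075))
E
```

```text
ring 0.43932393193244934 -0.23062722384929657 0.040795713663101196 bbox [ 0.41908044 -0.2508526 ] [ 0.45936537 -0.21076894]
blue 0.6362846493721008 -0.20504193007946014 0.1075613796710968 bbox [ 0.5827471  -0.25817305] [ 0.67932314 -0.15482804]
90 [ 0.39373519 -0.20767642] [ 0.48720265 -0.2122403 ]
150 [ 0.39164904 -0.2555235 ] [ 0.4849307  -0.26004757]
180 [ 0.39053795 -0.28100715] [ 0.48329543 -0.28548953]
end [ 0.41035393 -0.1986114   0.008     ] [ 0.47370194 -0.2017089   0.008     ]
grip top edge [ 0.41821196 -0.27613028  0.075     ] [ 0.4550824  -0.27723223  0.075     ] [ 0.41830353 -0.29906248  0.075     ] [ 0.4574043  -0.30236686  0.075     ]
```

Request:
play_rows(deltas=[10,2,0,0,32,20,6,0,0,32,20,6,0,0,32,10,2,0,0,32,0,0,0,0,32,0,0,0,0,32])

```text
t: 6.0
tool_pos: [0.4424, -0.2335, 0.1308]
orientation: [2.271, 2.17, -0.0]
force: [-0.3, -0.5, -0.2]
opening: 0.0396
gripper_force: 8.0
```

```bash
python3 - <<'E'
from h import *
plan([.4393,-.2306,.04],-2.7,5,32)
E
```

```text
pos [ 0.4424 -0.2335  0.1308] yaw -2.59 tilt 0.03 q [-0.59 -0.08  1.87 -0.    1.36 -0.54] t 6.0 op 0.03962265023161663 F [-0.3 -0.5 -0.2] gf 8.00004467368126
[0.6, -0.7, 18.2, np.float64(0.0), 32], [0.5, -0.6, 18.2, np.float64(0.0), 32], [0.6, -0.7, 18.1, np.float64(0.0), 32], [0.5, -0.6, 18.2, np.float64(0.0), 32], [0.6, -0.7, 18.1, np.float64(0.0), 32], 
end [ 0.4393 -0.2306  0.04  ]
```

Request:
play_rows(deltas=[3,-3,15,0,32,0,0,20,0,32,0,0,20,0,32,0,0,20,0,32,0,0,10,0,32,0,0,5,0,32,0,0,0,0,32,0,0,0,0,32])

```text
t: 6.67
tool_pos: [0.4397, -0.2318, 0.0413]
orientation: [2.274, 2.167, 0.0]
force: [0.2, 0.1, -0.6]
opening: 0.0394
gripper_force: 8.0
```

```bash
python3 - <<'E'
from h import *
plan([.4393,-.2306,.015],-2.7,5,32)
E
```

```text
pos [ 0.4397 -0.2318  0.0413] yaw -2.76 tilt 0.04 q [-0.59  0.02  1.95 -0.    1.18 -0.54] t 6.6667 op 0.039413850693628225 F [ 0.2  0.1 -0.6] gf 7.999981641769409
[0.2, -0.1, 5.3, np.float64(-0.0), 32], [0.2, -0.1, 5.3, np.float64(-0.0), 32], [0.3, -0.1, 5.2, np.float64(-0.0), 32], [0.2, -0.1, 5.3, np.float64(-0.0), 32], [0.3, -0.0, 5.2, np.float64(-0.0), 32], 
end [ 0.4393 -0.2306  0.015 ]
```

Request:
play_rows(deltas=[1,0,8,0,32,0,0,8,0,32,0,0,6,0,32,0,0,3,0,32,0,0,1,0,32,0,0,0,0,32,0,0,0,0,32])

```text
t: 7.25
tool_pos: [0.4395, -0.2303, 0.0147]
orientation: [2.274, 2.168, 0.0]
force: [-0.6, -0.3, -0.1]
opening: 0.0393
gripper_force: 8.0
```

Request:
play_rows(deltas=[0,0,0,0,39,0,0,0,0,40,0,0,0,0,41,0,0,0,0,43,0,0,0,0,46,0,0,0,0,50,0,0,0,0,56,0,0,0,0,62,0,0,0,0,66,0,0,0,0,70])

```text
t: 8.08
tool_pos: [0.4394, -0.2302, 0.0146]
orientation: [-2.274, -2.168, 0.0]
force: [0.5, 0.3, -0.1]
opening: 0.0677
gripper_force: 0.0
```

```bash
python3 - <<'E'
from h import *
from plant import robot
plan([.4393,-.2306,.13],-2.7,5,70)
c=robot.read_camera("wrist");cv2.imwrite("pics/w4.png",c["pixels"]);print(proj(c,[.4393,-.2306,.028]))
E
```

```text
pos [ 0.4394 -0.2302  0.0146] yaw -2.74 tilt 0.0 q [-0.59  0.06  1.96 -0.    1.12 -0.54] t 8.0833 op 0.06770455981017627 F [ 0.5  0.3 -0.1] gf 0.0
[-0.1, -0.0, -23.1, np.float64(-0.0), 70], [-0.1, -0.0, -23.1, np.float64(-0.0), 70], [-0.1, -0.0, -23.1, np.float64(-0.0), 70], [-0.0, -0.0, -23.0, np.float64(-0.0), 70], [-0.1, -0.1, -23.1, np.float64(-0.0), 70], 
end [ 0.4393 -0.2306  0.13  ]
[321.1176106  256.76700986]
```

View pics/w4.png

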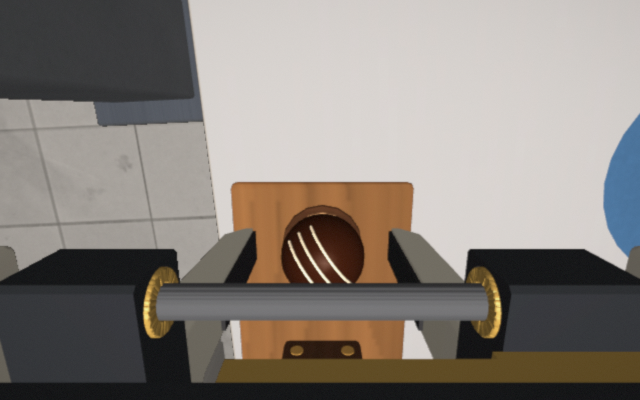

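The ball sits in the ring at (323,256), released. Now I rise, move over the grip and turn 90°.

Request:
play_rows(deltas=[0,0,-10,0,70,0,0,-20,0,70,0,0,-30,0,70,0,0,-30,0,70,0,0,-25,0,70,0,0,-10,0,70,-20,0,0,0,50,-30,0,0,0,30,-16,0,0,0,30,0,0,0,0,30])

```text
t: 8.97
tool_pos: [0.4357, -0.2987, 0.1394]
orientation: [2.277, 2.165, -0.001]
force: [-0.1, -0.5, -0.6]
opening: 0.048
gripper_force: 0.0
```

Request:
play_rows(deltas=[0,0,0,6,30,0,0,0,6,30,0,0,0,6,30,0,0,0,6,30,0,0,0,6,30,0,0,0,6,30,0,0,0,6,30,0,0,0,6,30,0,0,0,6,30,0,0,0,6,30])

```text
t: 9.8
tool_pos: [0.4359, -0.2952, 0.1388]
orientation: [-3.053, -0.731, 0.001]
force: [-0.1, -0.5, 0.2]
opening: 0.0299
gripper_force: 0.0
```

Request:
play_rows(deltas=[0,0,0,6,30,0,0,0,6,30,0,0,0,6,30,0,0,0,6,30,0,0,0,6,30,0,0,0,0,30,0,0,0,0,30,0,0,0,0,30])

```text
t: 10.47
tool_pos: [0.4361, -0.2957, 0.1393]
orientation: [-3.14, 0.07, 0.001]
force: [-0.2, -0.2, 0.9]
opening: 0.0302
gripper_force: 0.0
```

```bash
python3 - <<'E'
from h import *
from plant import robot
plan([.4362,-.2965,.09],-92.7,3,30)
c=robot.read_camera("wrist");cv2.imwrite("pics/w5.png",c["pixels"]);print(c["eye"],proj(c,[.4362,-.2965,.075]),proj(c,[.4393,-.2306,.028]))
E
```

```text
pos [ 0.4361 -0.2957  0.1393] yaw -92.54 tilt 0.05 q [-0.69 -0.01  1.79  0.    1.37  0.92] t 10.4667 op 0.030159728956970642 F [-0.2 -0.2  0.9] gf 0.0
[0.1, 0.3, 16.4, np.float64(0.1), 30], [0.0, 0.3, 16.4, np.float64(0.1), 30], [0.1, 0.3, 16.5, np.float64(0.1), 30], 
end [ 0.4362 -0.2966  0.09  ]
[ 0.50481406 -0.29886683  0.304985  ] [323.47387294 209.57753057] [243.69424936 193.19243696]
```

View pics/w5.png

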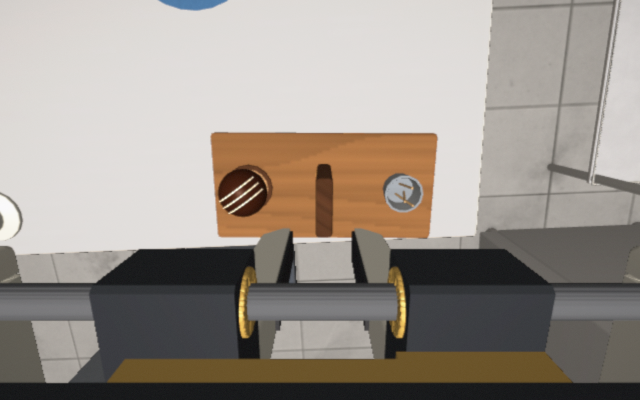

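The wrist view shows the grip at (324,205), centred between the 30 mm-open fingers and squared with them. The ball is in the pocket at (242,192) and clear of the finger path.

Request:
play_rows(deltas=[0,1,15,0.2,30,0,0,20,0,30,0,0,20,0,30,0,0,20,0,30,0,0,15,0,30,0,0,10,0,30,0,0,6,0,30,0,0,0,0,30,0,0,0,0,30])

```text
t: 11.27
tool_pos: [0.4364, -0.2973, 0.0341]
orientation: [3.14, -0.08, 0.0]
force: [0.1, 0.5, 0.5]
opening: 0.0301
gripper_force: 0.0
```

Request:
play_rows(deltas=[0,0,0,0,24,0,0,0,0,20,0,0,0,0,17,0,0,0,0,15,0,0,0,0,14,0,0,0,0,13,0,0,0,0,12,0,0,0,0,10,0,0,0,0,6,0,0,0,0,6], newtons=15)

```text
t: 12.1
tool_pos: [0.4362, -0.2971, 0.0337]
orientation: [-3.141, 0.081, -0.0]
force: [-0.8, 0.4, 1.1]
opening: 0.0116
gripper_force: 15.0
```

Request:
play_rows(deltas=[0,0,0,0,6,0,0,0,0,6,0,0,0,0,6,0,0,0,0,6], newtons=35)

```text
t: 12.43
tool_pos: [0.4362, -0.2971, 0.0337]
orientation: [-3.141, 0.081, -0.0]
force: [-1.4, 1.5, 3.0]
opening: 0.0117
gripper_force: 35.0
```

```bash
python3 - <<'E'
from h import *
from plant import robot
plan([.4362,-.2965,.155],-92.7,10,6)
c=robot.read_camera("scene");s=c["pixels"][150:250,330:440]
w=robot.read_camera("wrist")["pixels"]
s=cv2.resize(s,(440,400),interpolation=cv2.INTER_CUBIC);w=cv2.resize(w[100:300,160:500],(340,200));w=cv2.copyMakeBorder(w,0,200,0,0,0)
cv2.imwrite("pics/g6.png",np.hstack([s,w]))
E
```

```text
pos [ 0.4362 -0.2971  0.0337] yaw -92.94 tilt 0.0 q [-0.7   0.11  1.86  0.    1.17  0.93] t 12.4333 op 0.011678382474426314 F [-1.4  1.5  3. ] gf 34.99822676181793
[-0.0, -0.0, -12.0, np.float64(-0.0), 6], [-0.0, -0.0, -12.0, np.float64(-0.0), 6], [-0.0, -0.0, -12.0, np.float64(-0.0), 6], [-0.0, -0.0, -12.0, np.float64(-0.0), 6], [-0.0, -0.0, -12.0, np.float64(-0.0), 6], [-0.0, -0.0, -12.0, np.float64(-0.0), 6], [-0.0, -0.0, -12.0, np.float64(-0.0), 6], [-0.0, -0.0, -12.0, np.float64(-0.0), 6], [-0.0, -0.0, -13.0, np.float64(-0.0), 6], [-0.0, -1.0, -12.0, np.float64(-0.0), 6], 

end [ 0.4363 -0.2961  0.1547]
```

View pics/g6.png

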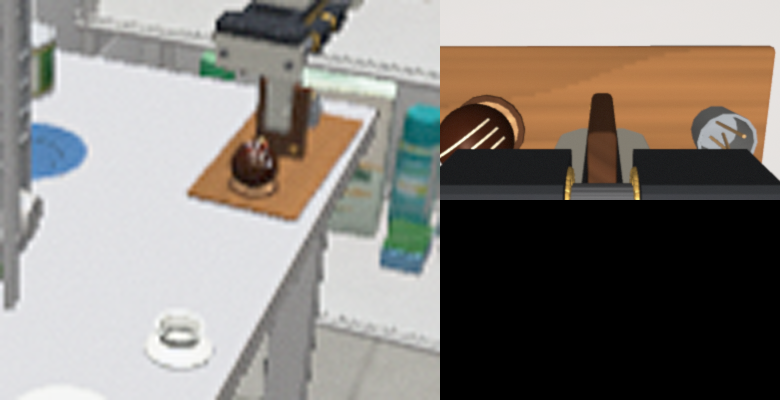

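The scene view shows the tray held, the chocolate in its ring and the stand empty; the opening is 11.7 mm at 35 N. Lifting gently.

Request:
play_rows(deltas=[0,0,-1,0,6,0,0,-2,0,6,0,0,-3,0,6,0,0,-5,0,6,0,0,-7,0,6,0,0,-8,0,6,0,0,-8,0,6,0,0,-8,0,6,0,0,-8,0,6,0,0,-8,0,6])

```text
t: 13.37
tool_pos: [0.4364, -0.2973, 0.0928]
orientation: [3.14, -0.081, 0.001]
force: [-0.1, -0.1, -4.3]
opening: 0.0119
gripper_force: 35.0
```

Request:
play_rows(deltas=[0,0,-8,0,6,0,0,-8,0,6,0,0,-8,0,6,0,0,-8,0,6,0,0,-8,0,6,0,0,-7,0,6,0,0,-5,0,6,0,0,-4,0,6,0,0,-2,0,6,0,0,-1,0,6])

```text
t: 14.2
tool_pos: [0.4362, -0.2972, 0.1509]
orientation: [3.14, -0.081, 0.0]
force: [-0.5, -0.3, -4.5]
opening: 0.0114
gripper_force: 35.0
```

```bash
python3 - <<'E'
from h import *
from plant import robot
# pocket 66 mm along tray x from the TCP axis
u=np.array([np.cos(np.radians(87.3)),np.sin(np.radians(87.3)),0])
t=np.array([.637,-.205,.152])-.066*u;print(t)
plan(t,-92.9,10,6)
s=robot.read_camera("scene")["pixels"][100:250,300:460]
w=robot.read_camera("wrist")["pixels"][100:300,160:500]
s=cv2.resize(s,(427,400),interpolation=cv2.INTER_CUBIC);w=cv2.copyMakeBorder(w,0,200,0,0,0)
cv2.imwrite("pics/g7.png",np.hstack([s,w]))
E
```

```text
[ 0.63389097 -0.27092673  0.152     ]
pos [ 0.4362 -0.2972  0.1509] yaw -92.94 tilt 0.01 q [-0.7  -0.02  1.77 -0.    1.39  0.93] t 14.2 op 0.011390399329577488 F [-0.5 -0.3 -4.5] gf 34.99766707420349
[20.0, -4.0, -0.0, np.float64(-0.0), 6], [20.0, -4.0, -0.0, np.float64(-0.0), 6], [20.0, -4.0, -0.0, np.float64(-0.0), 6], [19.0, -3.0, -0.0, np.float64(-0.0), 6], [20.0, -4.0, -0.0, np.float64(-0.0), 6], [19.0, -3.0, -0.0, np.float64(-0.0), 6], [20.0, -4.0, -0.0, np.float64(-0.0), 6], [19.0, -3.0, -0.0, np.float64(-0.0), 6], [20.0, -4.0, -1.0, np.float64(-0.0), 6], [19.0, -3.0, -0.0, np.float64(-0.0), 6], 

end [ 0.6338 -0.2713  0.1519]
```

View pics/g7.png

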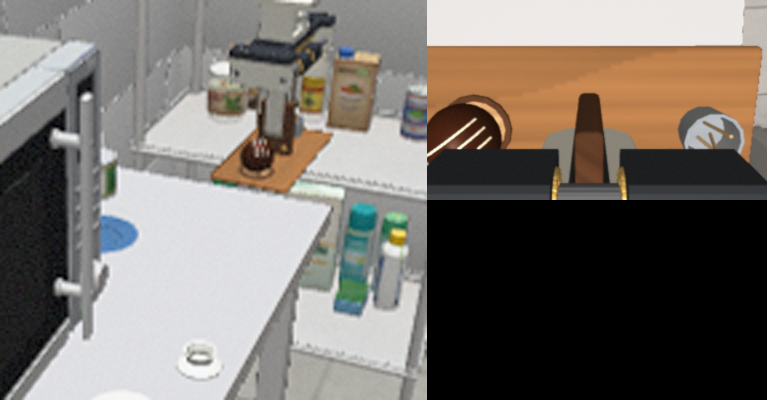

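The tray is level at about 12 cm with the ball in its ring. Carrying it smoothly by +196 mm and -36 mm in tool axes.

Request:
play_rows(deltas=[1,-0.2,0,0,6,2,-0.4,0,0,6,3,-0.6,0,0,6,4,-0.8,0,0,6,5,-1,0,0,6,6,-1,0,0,6,6,-1,0,0,6,6,-1,0,0,6,6,-1,0,0,6,6,-1,0,0,6])

```text
t: 15.13
tool_pos: [0.4823, -0.2913, 0.1506]
orientation: [-3.141, 0.08, 0.0]
force: [0.0, -1.1, -5.0]
opening: 0.012
gripper_force: 35.0
```

Request:
play_rows(deltas=[6,-1.1,0,0,6,6,-1.1,0,0,6,6,-1.1,0,0,6,6,-1.1,0,0,6,6,-1.1,0,0,6,6,-1.1,0,0,6,6,-1.1,0,0,6,6,-1.1,0,0,6,6,-1.1,0,0,6,6,-1.1,0,0,6])

```text
t: 15.97
tool_pos: [0.5426, -0.2835, 0.1506]
orientation: [-3.141, 0.081, 0.0]
force: [-0.3, -0.1, -3.6]
opening: 0.0117
gripper_force: 35.0
```

Request:
play_rows(deltas=[6,-1.1,0,0,6,6,-1.1,0,0,6,6,-1.1,0,0,6,6,-1.1,0,0,6,6,-1.1,0,0,6,6,-1.1,0,0,6,6,-1.1,0,0,6,6,-1.1,0,0,6,6,-1.1,0,0,6,6,-1.1,0,0,6])

```text
t: 16.8
tool_pos: [0.6031, -0.2756, 0.1506]
orientation: [-3.141, 0.081, 0.0]
force: [-1.5, 0.4, -3.7]
opening: 0.0117
gripper_force: 35.0
```

Request:
play_rows(deltas=[6,-1.1,0,0,6,6,-1.1,0,0,6,5,-1,0,0,6,4,-0.8,0,0,6,3,-0.6,0,0,6,3,-0.6,0,0,6,2,-0.4,0,0,6,1,-0.2,0,0,6,1,-0.2,0,0,6,0,0,0,0,6])

```text
t: 17.63
tool_pos: [0.6339, -0.2713, 0.1507]
orientation: [3.141, -0.081, 0.0]
force: [0.4, -0.4, -3.8]
opening: 0.0119
gripper_force: 35.0
```

Request:
play_rows(deltas=[0,0,0,0,6,0,0,0,0,6,0,0,0,0,6,0,0,0,0,6,0,0,0,0,6,0,0,0,0,6,0,0,0,0,6,0,0,0,0,6,0,0,0,0,6,0,0,0,0,6])

```text
t: 18.47
tool_pos: [0.6338, -0.2713, 0.1506]
orientation: [-3.141, 0.081, 0.0]
force: [0.6, 0.0, -4.6]
opening: 0.0117
gripper_force: 35.0
```

```bash
python3 - <<'E'
from h import *
from plant import robot
plan([.634,-.271,.152],-92.9,2,6)
c=robot.read_camera("top")
print("ball expected",proj(c,[.637,-.205,.145]),"saucer",proj(c,[.637,-.205,.012]))
a=cv2.resize(c["pixels"][130:290,330:490],(400,400),interpolation=cv2.INTER_CUBIC)
w=robot.read_camera("wrist")["pixels"][40:300,140:500];w=cv2.copyMakeBorder(w,0,140,0,0,0)
cv2.imwrite("pics/g8.png",np.hstack([a,w]))
E
```

```text
pos [ 0.6338 -0.2713  0.1506] yaw -92.94 tilt 0.0 q [-0.48  0.41  1.29  0.    1.45  1.14] t 18.4667 op 0.011741051905218765 F [ 0.6  0.  -4.6] gf 34.997591972351074
[0.1, -0.1, -0.7, np.float64(-0.0), 6], [0.1, -0.2, -0.7, np.float64(-0.0), 6], 
end [ 0.634 -0.271  0.152]
ball expected [401.43558416 180.5409051 ] saucer [394.37492217 188.6109417 ]
```

View pics/g8.png

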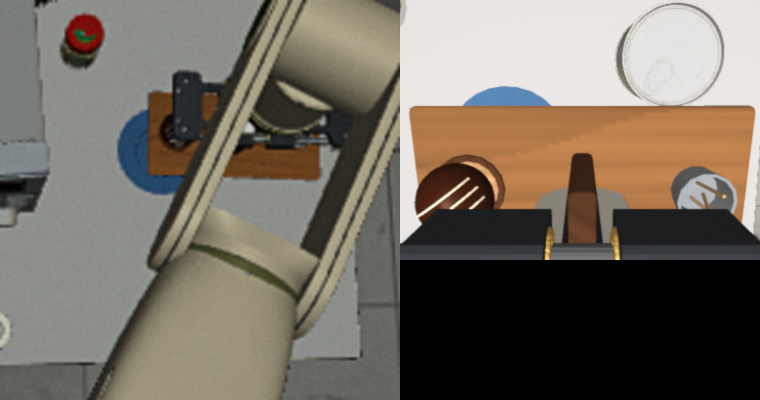

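The top view shows the ball at about (400,182), against (401,180.5) expected over the saucer centre. The tray is level, the ball is in its ring, and the bystanders stand untouched. Handing in.

```bash
python3 -c "
from plant import robot
print(robot.close_job())"
```

```text
the job is handed in; nothing more can be done
None
```

I handed the job in at about 18.5 s with the gripper holding the tray level and still, its underside about 12 cm up and the chocolate in its pocket over the blue saucer's centre; no verdict came back, and I viewed 11 pictures, one over the limit of 10.

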